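# Refit the sample carousel on the analyser's drive spindle and set it to the start mark

### The arm

A 6-joint arm with a two-finger parallel gripper is mounted at the origin on the work surface. World frame = base frame: x ahead of the robot, y to its left, z up, the work surface at z = 0. Lengths are in m, angles in rad, forces in N, time in s.
With the tool pointing down it reaches from about 0.35 to 0.85 m from the base axis. Payload 8.1 kg.
Tool frame: the origin (TCP) lies on the centre line of the jaws, within the pads' length; the fingertips stand 14 mm ahead of it and the grasp point (between the pads) lies 5 mm behind it; z points along the fingers, y is the direction in which the jaws open and shut (so a half turn about z gives the same grasp; the last joint's range is limited). The gripper opens to 93 mm and grips with 3 to 60 N. Pads are 15 mm wide; open, the fingers measure 128 mm over their backs; the gripper's body (75 mm by 188 mm) begins 65 mm behind the grasp point.
Start: joints at [-1.204, 0.13, 1.488, -0, 1.523, -0.085], TCP at [0.262, -0.54, 0.233] pointing down, gripper open.
Joint ranges: [-2.96, 2.96], [-0.89, 2.26], [0.02, 2.5], [-1.34, 4.48], [0, 2.73], [-2.66, 2.66]. Speed limits (rad/s): [2.39, 2.39, 2.79, 3.14, 3.14, 3.14].

### API

Orientations are given as a rotation vector (axis times angle).
In Python, from plant import robot gives the robot as it stands.
- The arm moves only by the tool jog_arm, never from a script. Its argument "steps" is a list of rows, each a list of 7 numbers: the closure, from 0 (fully open) to 1 (shut), then the shift along the tool's x, y, z in m, then the turn, a rotation vector about the tool's x, y, z in rad. In form: [[jaw, tx, ty, tz, rx, ry, rz], ...]. A call has 1 to 5 rows; each row is the pose to reach, as a shift and turn from the pose measured when the call began, along the tool's axes at that moment; what a row does not reach only later rows make up. A row lasts 1/8 s, in which the tool goes at most 62.5 mm and 10.7 degrees, less where a joint would pass 70% of its speed; a pose out of reach is approached as far as the arm can. A call with a gripper value outside its range is refused whole. The fingers move at their own pace and stop on an object; "force" is the grip in N (left out, the last holds). Time passes only in rows, so rows that repeat a pose let the fingers close. It gives the time, the measured TCP pose, the force and the opening at its end, in the units of the state.
- robot.read_state(): the state, without advancing time (a new reading comes with each control period).
- robot.read_camera(name): name is "scene" or "top"; returns a dict with "image" (400x640x3 uint8, red, green, blue), "mtx" (3x3 intrinsics, pixels), "extrinsics" (4x4, takes a point from camera to world coordinates). Camera axes: x right, y down, z forward; pixel columns grow to the right and rows downward; lengths in m; the calibration is good to about 2 mm. A picture is of the moment at which its call begins. There is no depth.
- robot.close_job(): hands the job in, once; it reports no verdict.
The state is a dict: "t": time; "q": joint angles; "dq": joint speeds; "joint_torque": joint torques, N m; "tool_pos": TCP position; "orientation": TCP orientation; "force": force on the tool from outside, world axes, zero at the start; "wrist_torque": the same for the moment, N m; "opening": finger opening in m.
Only numpy, scipy, OpenCV 4.12 (cv2) and the standard library are available. Lean on these libraries where they do the work, as an engineer would, in place of code of your own. Each camera call takes 0.05 s, during which the arm holds its last target.

### The job

Put the sample carousel back on the analyser: lower it slowly onto the drive spindle in the round well, turn it under light pressure until its keyway drops over the spindle's key, and let it down fully home without forcing it. Then turn the seated carousel, which takes the spindle with it, until its orange place 1 stands at the red start mark on the front of the deck, and let go. Leave the bottle, the jar and the tube rack as they stand.

Things in the scene. Friction and masses are not known exactly. Their poses are not given: they have to be found in the camera images.
- carousel: Loose sample carousel, about 0.45 kg: dark disc 200 mm across, 20 cups round its rim (19 white, place 1 orange), white handle plate on its axis. Origin: centre of the hub's underside, on which it rests on the bench; z up, -x points from the axis to place 1. Above the origin: hub (60 mm across) 0 to 34 mm, disc 34 to 38 mm, cups up to 47 mm.
- handle (a point): Where to grip the handle, on the carousel's axis, 72 mm above the hub's underside. The handle is an upright plate 60 mm long (along the carousel's x), 14 mm thick (along its y), from 38 to 88 mm above the underside.
- place1 (a point): Centre of the mouth of the orange cup, place 1: on the carousel's -x side, 83 mm from its axis, 47 mm above the hub's underside.
- keyway (a point): Outer end of the keyway at the hub's underside, 30 mm from the axis on the -x side, right under the orange stripe and place 1. The keyway is 10.4 mm wide, open below and runs the hub's full 34 mm height, from the bore outwards. The bore is an eight-sided blind hole on the axis, 23 mm across its flats and 34 mm deep from the underside.
- analyser: Fixed white analyser. Origin on the spindle's axis at bench height; z up, -x is the front (front face at x = -155 mm, right face at y = -140 mm). Deck 130 mm above the bench; round well 236 mm across around the spindle, floor at 60 mm. A blue cover stands open left of the well, from y = +150 mm, leaning out. Behind the well a parked sampling arm lies at x = +160 to +200 mm, up to 205 mm high.
- seat (a point): Centre of the top of the spindle's flange (56 mm across), 85 mm above the bench, axes as the analyser's; it does not turn. The seated carousel's underside lies here. On the flange one brass key, 8 mm wide, 10 mm high, reaches from the post to 25 mm from the axis. At the start it points 17 to 66 degrees anticlockwise from above (+yaw) of the direction to the start mark; its angle is not measured.
- post_top (a point): Top of the spindle's steel centring post, on the axis, 32 mm above the seat. The post is 20 mm in diameter, its last 8 mm a cone down to 9 mm. Post, flange and key turn as one, stiffly (friction about 0.11 N m), and stay where left; a downward push over about 8 N on the key can drag it round. Until keyway and key agree within some 3 degrees the carousel rests on the key, 10 mm too high.
- start_mark (a point): Tip of the flat red mark on the deck at the front (-x) edge of the well, 121 mm from the spindle's axis, 134 mm above the bench. Place 1 is at the mark when the carousel's x lies along the analyser's x.
- reagent: Bystander: closed reagent bottle with a blue cap, 56 mm across, 125 mm high, standing on the bench; origin at the centre of its underside.
- cup_jar: Bystander: white-lidded jar, 68 mm across, 85 mm high, standing on the bench; origin at the centre of its underside.
- tube_rack: Bystander: blue rack of capped tubes, 50 by 150 mm (x, y), 98 mm high, standing on the bench; origin at the centre of its underside.
Mind the look-alikes: they are no part of the job. Of the things that look like the carousel, the largest one is meant.

How it is judged:
By the outcome, as a careful person would: the job done as asked, in the order asked, and still so for the second after the job is handed in, with the robot touching nothing.
It also fails if it takes over 54 s, if anything falls off the work surface, if the arm or the gripper's body presses on something with over 40 N, if the wrist force passes 120 N, or if a joint passes its speed limit or range.

## Working session

There is one attempt and no reset: what is moved stays moved. The work goes in short steps, Python scripts to look and compute and a tool call to move; the robot and the scene stay as the last step left them, time stands still between calls to the robot, and variables do not carry over. Pictures are saved under pics/ and viewed, and the job is handed in when it is done.

Besides the shell and the picture viewer there is one more tool, called as a command line: name --pt "numbers of a row" for each row, then --argument value for the rest. jog_arm: Moves the arm, as the interface text tells. Its arguments: {"type":"object","properties":{"steps":{"type":"array"},"force":{"type":"number"}},"required":["steps"]}

```bash
mkdir -p pics
python3 - <<'E'
from plant import robot
import cv2,json,numpy as np
print(robot.read_state())
for n in("scene","top"):
    c=robot.read_camera(n); cv2.imwrite(f"pics/{n}0.png",c["image"][:,:,::-1]); np.savez(f"pics/{n}0.npz",**c)
    print(n,c["mtx"].round(1).tolist(),c["extrinsics"].round(3).tolist())
E
```

```text
{'t': 0.0, 'q': array([-1.20437289e+00,  1.31119837e-01,  1.48928325e+00, -4.41786088e-06,
        1.52298051e+00, -8.53974051e-02]), 'dq': array([ 2.14635753e-03,  4.67221766e-04, -9.80095526e-04,  6.14278357e-06,
       -1.01698377e-03,  1.46166888e-04]), 'joint_torque': array([ 1.04515522e-03, -5.59831274e+01, -4.91765463e+01,  7.68682547e-02,
        3.54440894e-02, -1.52534649e-04]), 'tool_pos': array([ 0.26178919, -0.53927822,  0.23160992]), 'orientation': array([-3.06003889e+00, -7.03300347e-01,  4.00628484e-04]), 'force': array([ 0.01754837, -0.3906265 , -0.9790933 ]), 'wrist_torque': array([0.00969628, 0.0055876 , 0.01745132]), 'opening': 0.09313272536008965}
scene [[432.2, 0.0, 320.0], [0.0, 432.2, 201.6], [0.0, 0.0, 1.0]] [[0.801, 0.399, -0.447, 0.955], [0.598, -0.511, 0.617, -0.783], [0.018, -0.761, -0.648, 0.791], [0.0, 0.0, 0.0, 1.0]]
top [[439.5, 0.0, 326.4], [0.0, 439.5, 202.3], [0.0, 0.0, 1.0]] [[-0.02, -0.998, 0.051, 0.456], [-1.0, 0.02, -0.003, -0.159], [0.002, -0.051, -0.999, 1.287], [0.0, 0.0, 0.0, 1.0]]
```

View pics/scene0.png

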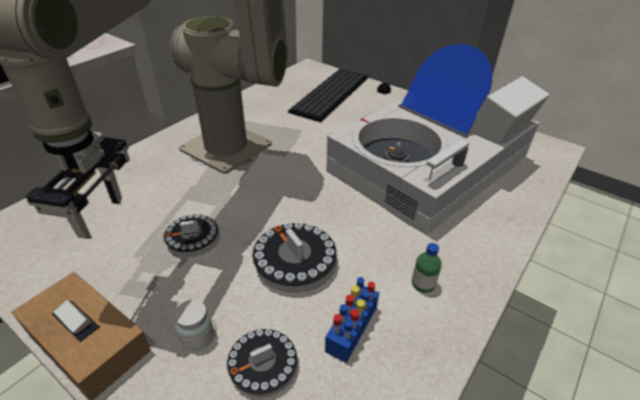

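View pics/top0.png

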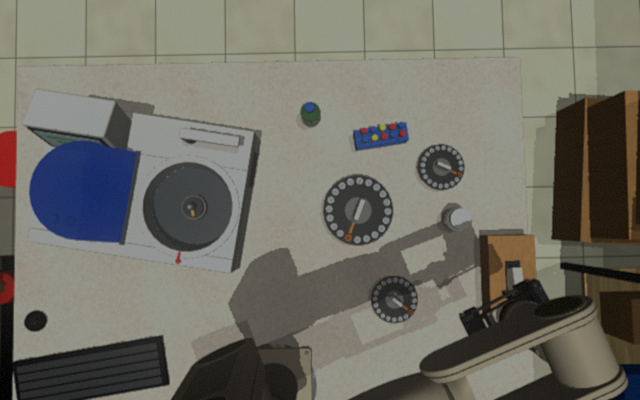

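```bash
cat > h.py <<'E'
import numpy as np,cv2
def load(f): return dict(np.load(f))
def ray(c,uv,z):
    d=np.linalg.inv(c["mtx"])@np.array([uv[0],uv[1],1.]); E=c["extrinsics"]; d=E[:3,:3]@d; o=E[:3,3]
    return o+d*(z-o[2])/d[2]
def proj(c,p):
    E=np.linalg.inv(c["extrinsics"]); q=c["mtx"]@(E[:3,:3]@np.asarray(p)+E[:3,3]); return q[:2]/q[2]
def comps(m,amin=3):
    n,l,s,ce=cv2.connectedComponentsWithStats(m.astype(np.uint8)); return [(s[i,4],ce[i].round(1).tolist()) for i in range(1,n) if s[i,4]>=amin]
E
python3 - <<'E'
from h import *
for n,boxes in (("top",[(310,160,100,100),(130,150,135,130)]),("scene",[(245,215,100,80),(330,100,140,110)])):
    c=load(f"pics/{n}0.npz"); im=c["image"][:,:,::-1]
    out=[]
    for x,y,w,h in boxes:
        s=390/w; out.append(cv2.resize(im[y:y+h,x:x+w],(390,int(h*390/w)),interpolation=cv2.INTER_CUBIC))
    H=max(o.shape[0] for o in out); out=[cv2.copyMakeBorder(o,0,H-o.shape[0],0,5,0) for o in out]
    cv2.imwrite(f"pics/{n}0z.png",np.hstack(out))
    hsv=cv2.cvtColor(im,cv2.COLOR_BGR2HSV); H,S,V=[hsv[...,i].astype(int) for i in range(3)]
    print(n,"orange",comps((H>=5)&(H<=18)&(S>150)&(V>90)),"red",comps(((H<5)|(H>174))&(S>150)&(V>90)),"brass",comps((H>=15)&(H<=30)&(S>90)&(V>90)))
E
```

```text
top orange [(np.int32(10), [452.9, 171.8]), (np.int32(14), [459.6, 174.1]), (np.int32(22), [351.1, 227.7]), (np.int32(29), [347.7, 237.4]), (np.int32(10), [404.6, 307.2]), (np.int32(12), [410.0, 311.5])] red [(np.int32(22), [391.5, 126.0]), (np.int32(20), [363.2, 130.2]), (np.int32(871), [7.5, 158.6]), (np.int32(22), [402.1, 132.9]), (np.int32(21), [383.6, 136.0]), (np.int32(19), [177.8, 258.6]), (np.int32(265), [6.9, 289.1])] brass [(np.int32(1187), [631.1, 146.4]), (np.int32(745), [585.2, 188.6]), (np.int32(7), [381.0, 128.4]), (np.int32(9), [373.4, 139.1]), (np.int32(3), [454.0, 172.3]), (np.int32(24), [192.4, 213.0]), (np.int32(28), [351.1, 227.8]), (np.int32(5), [349.6, 235.2]), (np.int32(1737), [511.8, 258.6]), (np.int32(33), [629.0, 269.7]), (np.int32(41), [585.3, 284.0]), (np.int32(43), [497.5, 302.6])]
scene orange [(np.int32(29), [278.0, 228.8]), (np.int32(12), [167.2, 233.9]), (np.int32(19), [175.3, 233.8]), (np.int32(30), [282.6, 236.3]), (np.int32(6), [352.2, 295.2]), (np.int32(4), [357.5, 310.0]), (np.int32(76), [238.1, 369.2])] red [(np.int32(30), [371.0, 285.1]), (np.int32(38), [349.5, 298.3]), (np.int32(49), [354.4, 313.1]), (np.int32(45), [337.1, 318.0])] brass [(np.int32(15), [391.7, 148.1]), (np.int32(5747), [74.2, 327.6]), (np.int32(64), [354.8, 290.4]), (np.int32(76), [360.1, 304.5]), (np.int32(15), [109.7, 313.1]), (np.int32(10), [113.4, 315.2]), (np.int32(4), [119.2, 315.8])]
```

```bash
ls
```

```text
h.py
pics
```

View pics/top0z.png

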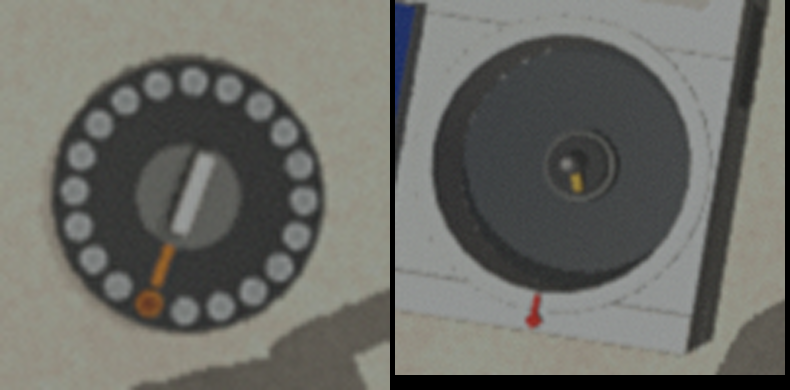

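View pics/scene0z.png

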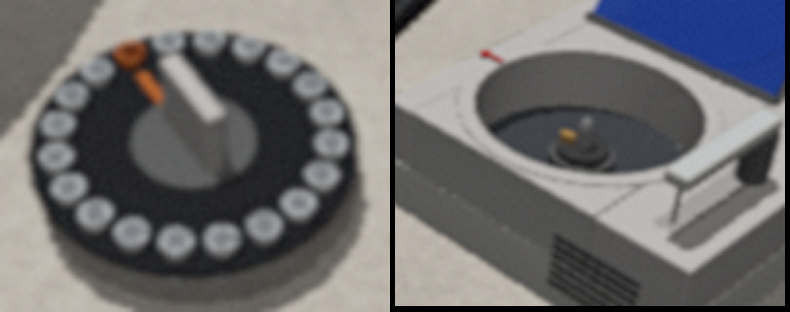

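Run:
```python
from h import *
from scipy.optimize import least_squares
def circ(P):
    f=lambda p:np.hypot(P[:,0]-p[0],P[:,1]-p[1])-p[2]
    r=least_squares(f,[*P[:,:2].mean(0),.1],loss='soft_l1',f_scale=.001); return r.x,np.abs(f(r.x)).mean()
R={}
for n,roi,wr in (("top",(315,165,80,85),(140,155,100,102)),("scene",(248,218,92,75),(352,110,95,62))):
    c=load(f"pics/{n}0.npz"); im=c["image"][:,:,::-1]; g=cv2.cvtColor(im,cv2.COLOR_BGR2GRAY); hsv=cv2.cvtColor(im,cv2.COLOR_BGR2HSV)
    x,y,w,h=roi; th=135 if n=="top" else 120
    sub=g[y:y+h,x:x+w]
    m=sub>th; P=[]
    for a,ce in comps(m,4):
        if a<80:
            p=ray(c,(ce[0]+x,ce[1]+y),.047); P.append(p)
    P=np.array(P); med=np.median(P,0); d=np.hypot(*(P-med)[:,:2].T); P=P[(d>.07)&(d<.1)]
    print(n,"cups",len(P),circ(P))
    x,y,w,h=wr; m=(g[y:y+h,x:x+w]<(118 if n=="top" else 112)).astype(np.uint8)
    cs,_=cv2.findContours(m,cv2.RETR_EXTERNAL,cv2.CHAIN_APPROX_NONE); k=max(cs,key=cv2.contourArea)[:,0]
    k=np.array([q for q in k if 0<q[0]<w-1 and 0<q[1]<h-1])
    Q=np.array([ray(c,(a+x,b+y),.13) for a,b in k]); print("well",len(Q),circ(Q), np.median(g[y:y+h,x:x+w]))
t=load("pics/top0.npz"); s=load("pics/scene0.npz")
for nm,z,a,b in(("place1",.047,(347.7,237.4),(278,228.8)),("brass",.095,(192.4,213),(391.7,148.1)),("posttop",.117,(190.2,206),(398.5,145)),("mark",.134,(177.8,258.6),(364.5,120.5))):
    print(nm,ray(t,a,z).round(4),ray(s,b,z).round(4))
```

```text
<stdin>:5: RuntimeWarning: Mean of empty slice.
  ret = um.true_divide(
Traceback (most recent call last):
ValueError: Initial guess is outside of provided bounds
```

```bash
cat > m.py <<'E'
from h import *
from scipy.optimize import least_squares
def circ(P):
    f=lambda p:np.hypot(P[:,0]-p[0],P[:,1]-p[1])-p[2]
    r=least_squares(f,[*P[:,:2].mean(0),.1],loss='soft_l1',f_scale=.001); return r.x.round(4),np.abs(f(r.x)).mean().round(4)
def cups(c,ctr,z,R=.083):
    im=c["image"][:,:,::-1]; g=cv2.cvtColor(im,cv2.COLOR_BGR2GRAY).astype(float)
    for it in range(4):
        P=[]
        v,u=np.mgrid[0:400,0:640]
        for th in np.linspace(0,2*np.pi,20,endpoint=False): pass
        # world xy of each pixel at height z
        d=np.linalg.inv(c["mtx"])@np.stack([u.ravel(),v.ravel(),np.ones(u.size)]); E=c["extrinsics"]; d=E[:3,:3]@d
        W=E[:3,3][:,None]+d*(z-E[2,3])/d[2]; r=np.hypot(W[0]-ctr[0],W[1]-ctr[1]).reshape(400,640)
        ring=(r<R+.013)&(r>R-.014); t,_=cv2.threshold(g[ring].astype(np.uint8).reshape(-1,1),0,255,cv2.THRESH_OTSU)
        for a,ce in comps(ring&(g>t),6):
            if a<90: P.append(ray(c,ce,z))
        P=np.array(P); k=circ(P); ctr=k[0][:2]
    return len(P),k
E
python3 - <<'E'
from m import *
t=load("pics/top0.npz"); s=load("pics/scene0.npz")
for c,uv in((t,(358,209)),(s,(294,252))): print("cups",cups(c,ray(c,uv,.047)[:2],.047))
for n,c,wr,seed in (("top",t,(135,150,110,110),(190,207)),("scene",s,(345,100,110,75),(400,140))):
    g=cv2.cvtColor(c["image"],cv2.COLOR_RGB2GRAY); x,y,w,h=wr; sub=g[y:y+h,x:x+w]
    th,m=cv2.threshold(sub,0,255,cv2.THRESH_OTSU+cv2.THRESH_BINARY_INV); print(th)
    cs,_=cv2.findContours(m,cv2.RETR_EXTERNAL,cv2.CHAIN_APPROX_NONE); k=[q for q in cs if cv2.pointPolygonTest(q,(float(seed[0]-x),float(seed[1]-y)),False)>=0][0][:,0]
    k=np.array([q for q in k if 1<q[0]<w-2 and 1<q[1]<h-2])
    print(n,"well",circ(np.array([ray(c,(a+x,b+y),.13) for a,b in k])))
for nm,z,a,b in(("place1",.047,(347.7,237.4),(278,228.8)),("brass",.095,(192.4,213),(391.7,148.1)),("posttop",.117,(190.2,206),(398.5,145)),("mark",.134,(177.8,258.6),(364.5,120.5))):
    print(nm,ray(t,a,z).round(4),ray(s,b,z).round(4))
E
```

```text
cups (19, (array([ 0.4973, -0.2509,  0.0832]), np.float64(0.0002)))
cups (7, (array([ 0.4964, -0.2489,  0.0834]), np.float64(0.0001)))
105.0
top well (array([0.5127, 0.2051, 0.1167]), np.float64(0.0012))
126.0
scene well (array([0.5109, 0.2093, 0.1151]), np.float64(0.0028))
place1 [ 0.4199 -0.2202  0.047 ] [ 0.4221 -0.2211  0.047 ]
brass [0.4958 0.2016 0.095 ] [0.4958 0.2023 0.095 ]
posttop [0.5139 0.2007 0.117 ] [0.5177 0.1974 0.117 ]
mark [0.3764 0.2284 0.134 ] [0.3816 0.2283 0.134 ]
```

Run:
```python
from m import *
from scipy.ndimage import map_coordinates
for n,c0 in(("top",(.5127,.2051)),("scene",(.511,.2075))):
    c=load(f"pics/{n}0.npz"); g=cv2.cvtColor(c["image"],cv2.COLOR_RGB2GRAY).astype(float); P=[]
    rr=np.arange(.105,.132,.0005)
    for th in np.linspace(0,2*np.pi,120,endpoint=False):
        uv=np.array([proj(c,(c0[0]+r*np.cos(th),c0[1]+r*np.sin(th),.13)) for r in rr])
        v=map_coordinates(g,[uv[:,1],uv[:,0]],order=1); dv=np.gradient(np.convolve(np.pad(v,2,mode='edge'),np.ones(5)/5,'valid'))
        i=dv.argmax()
        if dv[i]>2 and 2<i<len(rr)-3: P.append((c0[0]+rr[i]*np.cos(th),c0[1]+rr[i]*np.sin(th)))
    P=np.array(P); k=circ(P); print(n,len(P),k)
    e=np.hypot(*(P-k[0][:2]).T)-k[0][2]; k=circ(P[abs(e)<.002]);print((abs(e)<.002).sum(),k)
t=load("pics/top0.npz");s=load("pics/scene0.npz")
g=cv2.cvtColor(t["image"],cv2.COLOR_RGB2GRAY); print(g[198:218,182:208])
g=cv2.cvtColor(s["image"],cv2.COLOR_RGB2GRAY); print(g[138:160,382:410])
```

```text
top 120 (array([0.5129, 0.2049, 0.1175]), np.float64(0.0004))
120 (array([0.5129, 0.2049, 0.1175]), np.float64(0.0004))
scene 120 (array([0.5108, 0.2104, 0.1172]), np.float64(0.0008))
108 (array([0.5108, 0.2105, 0.1172]), np.float64(0.0006))
[[ 67  67  68  76  81  79  69  64  57  59  58  60  58  59  55  59  61  64
   76  78  62  48  53  66  68  67]
 [ 67  68  74  77  73  61  60  57  58  59  60  61  56  57  57  56  55  56
   62  74  76  64  50  63  68  70]
 [ 68  72  75  75  63  60  59  61  60  59  59  61  61  58  59  61  59  57
   52  59  77  77  55  50  63  70]
 [ 69  78  73  62  55  59  59  55  58  56  54  55  57  61  57  60  58  57
   55  53  65  79  64  47  50  65]
 [ 73  78  66  57  56  62  56  57  55  46  46  44  47  57  57  62  59  60
   57  52  57  78  78  60  51  65]
 [ 77  72  63  59  55  58  57  56  52  44  43  44  42  47  54  60  60  59
   60  57  53  64  82  68  49  60]
 [ 79  67  57  58  57  54  71  70  68  55  50  44  45  43  49  56  62  60
   64  58  52  58  82  78  50  51]
 [ 77  59  58  55  58  74  97 101  91  68  55  46  45  44  47  57  62  59
   59  56  54  57  83
[... 3197 characters left out ...]
 69  67  71  81  84  75  54  51  59  61  63  65  65  61  57  57  54  50
   50  52  61  65  64  61  62  72  78  72]
 [ 69  67  65  70  81  75  57  44  47  55  60  65  63  64  62  57  57  57
   58  62  61  64  62  53  60  72  83  71]
 [ 69  65  61  59  72  78  71  53  39  44  48  56  57  59  61  60  61  61
   61  62  61  56  52  48  59  75  80  73]
 [ 76  68  60  48  58  73  76  67  51  43  37  39  41  47  50  52  53  52
   51  50  47  46  44  54  71  82  78  73]
 [120 104  86  62  52  61  68  75  73  58  47  32  33  33  36  39  39  38
   36  36  35  40  53  71  80  77  70  66]
 [167 152 136 114  97  85  77  73  74  75  66  56  54  52  47  45  37  33
   32  38  44  59  69  80  77  64  57  59]]
```

```bash
cat >> h.py <<'E'
from scipy.spatial.transform import Rotation as Ro
def go(s,p,jaw_deg,show=True):
    """tool-frame shift and rotvec to reach TCP p pointing down with tool y (mod 180) at world jaw_deg"""
    R0=Ro.from_rotvec(s["orientation"]); best=None
    for k in(0,180):
        a=np.radians(jaw_deg+k); y=np.array([np.cos(a),np.sin(a),0]); z=np.array([0,0,-1.]); x=np.cross(y,z)
        r=(R0.inv()*Ro.from_matrix(np.c_[x,y,z])).as_rotvec()
        if best is None or np.linalg.norm(r)<np.linalg.norm(best): best=r
    sh=R0.inv().apply(np.asarray(p)-s["tool_pos"])
    print("shift",sh.round(4),"rot",best.round(4),"z",s["tool_pos"].round(4),"yaw_y",yawy(s),"F",s["force"].round(2),"T",s["wrist_torque"].round(2),"open",round(s["opening"],4),"t",round(s["t"],3),"q6",round(s["q"][5],2))
def yawy(s):
    y=Ro.from_rotvec(s["orientation"]).as_matrix()[:,1]; return round(np.degrees(np.arctan2(y[1],y[0])),2)
E
python3 - <<'E'
from h import *
from plant import robot
go(robot.read_state(),(.497,-.2505,.20),68.4)
E
```

```text
shift [ 0.3377 -0.1571  0.032 ] rot [-1.700e-03  5.000e-04  8.288e-01] z [ 0.2618 -0.5393  0.2317] yaw_y -64.12 F [0.4  0.53 0.18] T [0.02 0.01 0.03] open 0.093 t 0.1 q6 -0.09
```

jog_arm --pt "0 0.055 -0.025 0.005 0 0 0.14" --pt "0 0.11 -0.051 0.01 0 0 0.28" --pt "0 0.165 -0.077 0.015 0 0 0.42" --pt "0 0.22 -0.102 0.02 0 0 0.56" --pt "0 0.275 -0.128 0.026 0 0 0.7" --force 30

```text
t: 0.72
tool_pos: [0.4541, -0.3023, 0.2056]
orientation: [-3.115, 0.396, 0.001]
force: [0.2, -1.0, -0.7]
opening: 0.0928
```

Run:
```python
from h import *
from plant import robot
go(robot.read_state(),(.497,-.2505,.15),68.4)
```

```text
shift [ 0.0286 -0.0609  0.0556] rot [-0.0013  0.0012  0.1239] z [ 0.4541 -0.3023  0.2056] yaw_y -104.5 F [ 0.2  -1.01 -0.71] T [ 0.05 -0.05 -0.07] open 0.0928 t 0.725 q6 1.14
```

jog_arm --pt "0 0.014 -0.03 0.027 0 0 0.062" --pt "0 0.0286 -0.0609 0.055 -0.0013 0.0012 0.124" --pt "0 0.0286 -0.0609 0.055 -0.0013 0.0012 0.124"

```text
t: 1.1
tool_pos: [0.4961, -0.2474, 0.1473]
orientation: [-3.084, 0.584, 0.008]
force: [-0.3, 0.1, -0.2]
opening: 0.0928
```

```bash
cat > shot.py <<'E'
import sys
from h import *
from plant import robot
tag=sys.argv[1]
for n in("scene","top"):
    c=robot.read_camera(n); np.savez(f"pics/{n}{tag}.npz",**c)
a=load(f"pics/scene{tag}.npz")["image"][:,:,::-1]; b=load(f"pics/top{tag}.npz")["image"][:,:,::-1]
bx=[list(map(int,v.split(','))) for v in sys.argv[2:4]]
o=[]
for im,(x,y,w,h) in zip((a,b),bx): o.append(cv2.resize(im[y:y+h,x:x+w],(395,395*h//w),interpolation=cv2.INTER_CUBIC))
H=max(i.shape[0] for i in o); cv2.imwrite(f"pics/z{tag}.png",np.hstack([cv2.copyMakeBorder(i,0,H-i.shape[0],0,4,0) for i in o]))
E
python3 shot.py 1 200,150,160,150 300,150,130,130
python3 - <<'E'
from h import *
from plant import robot
go(robot.read_state(),(.497,-.2505,.067),68.4)
E
```

```text
shift [ 0.0005 -0.0001  0.0834] rot [0.0002 0.0011 0.0018] z [ 0.4966 -0.2504  0.1504] yaw_y -111.5 F [ 0.19 -0.39 -0.6 ] T [0.01 0.03 0.  ] open 0.0928 t 1.2 q6 1.39
```

View pics/z1.png

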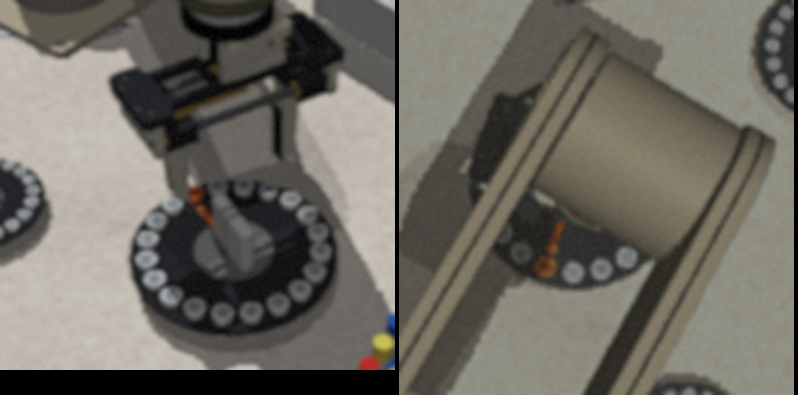

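The view shows the open jaws straddling the handle plate (scene crop ~(235,230)), with the arm covering it from above. I'm going down to grip height.

jog_arm --pt "0 0 0 0.03 0 0 0" --pt "0 0 0 0.055 0 0 0" --pt "0 0 0 0.073 0 0.001 0.002" --pt "0 0.0005 0 0.083 0 0.001 0.002" --pt "0 0.0005 0 0.083 0 0.001 0.002"

```text
t: 1.82
tool_pos: [0.4968, -0.2509, 0.0673]
orientation: [3.086, -0.59, -0.001]
force: [-0.2, 1.0, 0.1]
opening: 0.093
```

jog_arm --pt "0.9 0 0 0 0 0 0" --pt "0.9 0 0 0 0 0 0" --pt "0.9 0 0 0 0 0 0" --pt "0.9 0 0 0 0 0 0" --pt "0.9 0 0 0 0 0 0" --force 30

```text
t: 2.45
tool_pos: [0.4968, -0.2509, 0.0674]
orientation: [3.086, -0.589, -0.001]
force: [0.3, 0.1, -0.4]
opening: 0.0474
```

Run:
```python
from h import *
from plant import robot
go(robot.read_state(),(.497,-.2505,.267),68.4)
```

```text
shift [-1.000e-04 -4.000e-04 -1.996e-01] rot [ 0.0002  0.0005 -0.0005] z [ 0.4968 -0.2509  0.0674] yaw_y -111.63 F [ 0.34  0.07 -0.36] T [ 0.06 -0.01  0.02] open 0.0474 t 2.45 q6 1.39
```

Fingers are still closing.

jog_arm --pt "1 0 0 0 0 0 0" --pt "1 0 0 0 0 0 0" --pt "1 0 0 0 0 0 0" --pt "1 0 0 0 0 0 0" --pt "1 0 0 0 0 0 0" --force 40

```text
t: 3.08
tool_pos: [0.4968, -0.2507, 0.0673]
orientation: [-3.086, 0.589, 0.001]
force: [-1.0, 0.5, -1.2]
opening: 0.0138
```

jog_arm --pt "1 0 0 0 0 0 0" --pt "1 0 0 -0.002 0 0 0" --pt "1 0 0 -0.01 0 0 0" --pt "1 0 0 -0.03 0 0 0" --pt "1 0 0 -0.04 0 0 0"

```text
t: 3.7
tool_pos: [0.4978, -0.2514, 0.1097]
orientation: [3.085, -0.589, 0.003]
force: [0.4, -0.8, -5.3]
opening: 0.0136
```

Run:
```python
from h import *
from plant import robot
go(robot.read_state(),(.497,-.2505,.267),68.4)
```

```text
shift [-0.0007 -0.0004 -0.1573] rot [ 0.0005 -0.0021 -0.0005] z [ 0.4978 -0.2514  0.1097] yaw_y -111.63 F [ 0.36 -0.76 -5.31] T [ 0.07  0.04 -0.02] open 0.0136 t 3.7 q6 1.39
```

jog_arm --pt "1 0 0 -0.03 0 0 0" --pt "1 0 0 -0.07 0 0 0" --pt "1 0 0 -0.11 0 0 0" --pt "1 0 0 -0.14 0 0 0" --pt "1 0 0 -0.148 0 0.0 0"

```text
t: 4.32
tool_pos: [0.4987, -0.252, 0.2614]
orientation: [3.083, -0.589, 0.011]
force: [0.2, -0.2, -5.8]
opening: 0.0139
```

Run:
```python
from h import *
from plant import robot
go(robot.read_state(),(.513,.2055,.257),90)
```

```text
shift [-0.1554 -0.4305  0.0025] rot [ 0.0031 -0.0073 -0.3774] z [ 0.4987 -0.252   0.2614] yaw_y -111.63 F [ 0.24 -0.23 -5.78] T [0.04 0.01 0.08] open 0.0139 t 4.325 q6 1.39
```

jog_arm --pt "1 -0.008 -0.022 0 0 0 -0.02" --pt "1 -0.021 -0.058 0 0 0 -0.06" --pt "1 -0.036 -0.1 0 0 0 -0.1" --pt "1 -0.051 -0.142 0.001 0 0 -0.14" --pt "1 -0.066 -0.184 0.001 0.001 -0.002 -0.18"

```text
t: 4.95
tool_pos: [0.504, -0.054, 0.2577]
orientation: [3.125, -0.306, 0.004]
force: [0.4, -0.5, -5.5]
opening: 0.0142
```

Run:
```python
from h import *
from plant import robot
go(robot.read_state(),(.513,.2055,.257),90)
```

```text
shift [-0.0415 -0.2563  0.0003] rot [ 0.0015 -0.0025 -0.1952] z [ 0.504  -0.054   0.2577] yaw_y -101.19 F [ 0.4  -0.5  -5.49] T [ 0.02  0.02 -0.07] open 0.0142 t 4.95 q6 1.56
```

jog_arm --pt "1 -0.008 -0.05 0 0 0 -0.05" --pt "1 -0.016 -0.1 0 0 -0.001 -0.1" --pt "1 -0.024 -0.148 0 0 -0.001 -0.14" --pt "1 -0.031 -0.19 0 0.001 -0.002 -0.17" --pt "1 -0.036 -0.224 0 0.001 -0.002 -0.195"

```text
t: 5.58
tool_pos: [0.5104, 0.1752, 0.2555]
orientation: [3.141, 0.004, -0.003]
force: [0.6, 0.4, -5.3]
opening: 0.0136
```

Run:
```python
from h import *
from plant import robot
go(robot.read_state(),(.513,.2055,.257),90)
```

```text
shift [ 0.0027 -0.0303 -0.0015] rot [0.0007 0.0022 0.0028] z [0.5104 0.1752 0.2555] yaw_y -89.84 F [ 0.57  0.43 -5.26] T [ 0.05 -0.01  0.08] open 0.0136 t 5.575 q6 1.8
```

jog_arm --pt "1 0.001 -0.018 0 0 0 0" --pt "1 0.0025 -0.03 0 0 0.002 0.002" --pt "1 0.0025 -0.0303 -0.001 0 0.002 0.002" --pt "1 0.0025 -0.0303 -0.001 0 0.002 0.002"

```text
t: 6.08
tool_pos: [0.513, 0.2046, 0.2566]
orientation: [3.14, -0.0, 0.0]
force: [-0.3, -0.3, -6.4]
opening: 0.0138
```

```bash
python3 shot.py 2 310,10,180,190 120,130,150,150
python3 - <<'E'
from m import *
from plant import robot
s=robot.read_state(); go(s,(.513,.2055,.257),90)
z=s["tool_pos"][2]-.067+.047
for n in("top","scene"):
    c=load(f"pics/{n}2.npz")
    try: print(n,cups(c,s["tool_pos"][:2],z))
    except Exception as e: print(e)
    hsv=cv2.cvtColor(c["image"],cv2.COLOR_RGB2HSV).astype(int); H,S,V=[hsv[...,i] for i in range(3)]
    for nm,m in(("or",(H>=5)&(H<=18)&(S>150)&(V>80)),("red",((H<5)|(H>174))&(S>140)&(V>80))):
        print(nm,[(a,ce,ray(c,ce,z if nm=="or" else .134).round(4)[:2].tolist()) for a,ce in comps(m,4) if 130<ce[0]<490 and ce[1]<290])
E
```

```text
shift [-0.0001 -0.0009 -0.0003] rot [ 0.0009 -0.0002 -0.0005] z [0.5131 0.2046 0.2567] yaw_y -90.03 F [ 1.1   0.13 -4.77] T [ 0.01  0.   -0.03] open 0.0139 t 6.175 q6 1.86
top (14, (array([0.5137, 0.2046, 0.083 ]), np.float64(0.0005)))
or [(np.int32(12), [452.6, 171.7], [0.5777, -0.4664]), (np.int32(14), [459.5, 174.3], [0.5711, -0.4827]), (np.int32(19), [174.5, 226.7], [0.4593, 0.2016])]
red [(np.int32(22), [391.5, 126.0], [0.7145, -0.3387]), (np.int32(21), [363.2, 130.4], [0.7043, -0.2634]), (np.int32(22), [402.1, 132.9], [0.6955, -0.3663]), (np.int32(22), [383.3, 136.0], [0.6882, -0.3162]), (np.int32(23), [177.9, 258.2], [0.3774, 0.2282])]
scene (1, (array([0.5185, 0.1109, 0.0646]), np.float64(0.0)))
or [(np.int32(13), [167.4, 233.9], [0.4093, -0.4963]), (np.int32(19), [175.3, 233.8], [0.4203, -0.4874])]
red [(np.int32(31), [371.0, 285.2], [0.7268, -0.295])]
```

View pics/z2.png

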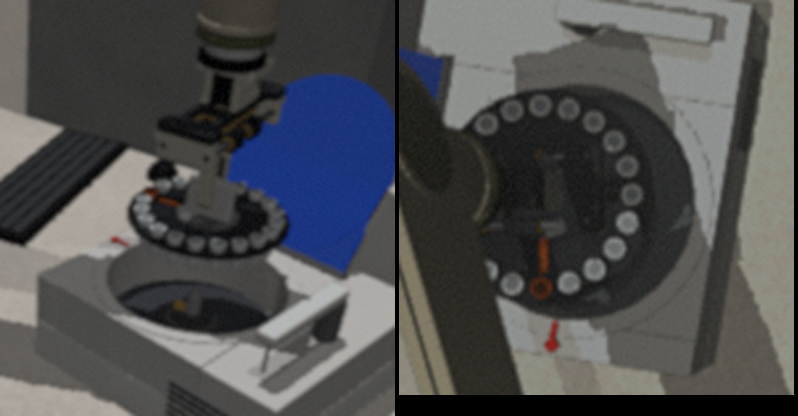

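The scene crop shows the carousel level over the well with the orange place at the front left. The top crop shows the cup ring, with place 1 at about (540,288) and the red mark at (552,340). I'll cross-check the centring in the scene view.

Run:
```python
from m import *
c=load("pics/scene2.npz"); g=cv2.cvtColor(c["image"],cv2.COLOR_RGB2GRAY)
z=.2567-.02
m=cv2.adaptiveThreshold(g,255,cv2.ADAPTIVE_THRESH_MEAN_C,cv2.THRESH_BINARY,13,-12)
P=[]
for a,ce in comps(m>0,8):
    p=ray(c,ce,z); r=np.hypot(p[0]-.513,p[1]-.205)
    if a<90 and .073<r<.093: P.append(p); 
P=np.array(P); print(len(P),circ(P)); print(P[:,:2].round(3).tolist())
f=lambda q:np.hypot(P[:,0]-q[0],P[:,1]-q[1])-.083
print(least_squares(f,[.513,.205],loss='soft_l1',f_scale=.001).x)
print("post", ray(load("pics/top0.npz"),(189,206.4),.117), ray(load("pics/scene0.npz"),(398.3,143),.117))
```

```text
4 (array([0.5083, 0.2168, 0.0966]), np.float64(0.0005))
[[0.516, 0.121], [0.54, 0.125], [0.562, 0.137], [0.582, 0.154]]
[0.51486161 0.20387954]
post [0.51287373 0.20392477 0.117     ] [0.51208041 0.20633343 0.117     ]
```

jog_arm --pt "1 0 0 0.012 0 0 0" --pt "1 0 0 0.026 0 0 0" --pt "1 0 0 0.04 0 0 0" --pt "1 0 0 0.052 0 0 0" --pt "1 0 -0.0003 0.062 0 0 0"

```text
t: 6.8
tool_pos: [0.5128, 0.2048, 0.1935]
orientation: [3.14, -0.001, -0.001]
force: [0.1, -1.0, -5.3]
opening: 0.0138
```

jog_arm --pt "1 0 0 0.003 0 0 0" --pt "1 0 0 0.006 0 0 0" --pt "1 0 0 0.009 0 0 0" --pt "1 0 0 0.012 0 0 0" --pt "1 0 0 0.014 0 0 0"

```text
t: 7.42
tool_pos: [0.5128, 0.2048, 0.1794]
orientation: [3.14, -0.001, -0.001]
force: [-0.2, -1.1, -5.0]
opening: 0.0136
```

Run:
```python
from h import *
from plant import robot
go(robot.read_state(),(.513,.2055,.165),90)
```

```text
shift [ 0.0002 -0.0007  0.0144] rot [ 0.0011  0.0006 -0.0005] z [0.5128 0.2048 0.1794] yaw_y -90.03 F [-0.24 -1.11 -5.01] T [ 0.08 -0.02 -0.01] open 0.0136 t 7.425 q6 1.86
```

jog_arm --pt "1 0 0 0.0025 0 0 0" --pt "1 0 0 0.005 0 0 0" --pt "1 0 0 0.0075 0 0 0" --pt "1 0 0 0.01 0 0 0"

```text
t: 7.92
tool_pos: [0.5128, 0.2047, 0.1692]
orientation: [3.14, -0.001, -0.001]
force: [-1.6, 0.6, -4.9]
opening: 0.0137
```

jog_arm --pt "1 0 0 0.0012 0 0 0" --pt "1 0 0 0.0025 0 0 0" --pt "1 0 0 0.0038 0 0 0" --pt "1 0 0 0.005 0 0 0" --pt "1 0 0 0.005 0 0 0"

```text
t: 8.55
tool_pos: [0.5127, 0.2047, 0.1641]
orientation: [3.14, -0.001, -0.001]
force: [-1.1, 1.0, -4.7]
opening: 0.0142
```

Run:
```python
from h import *
from plant import robot
go(robot.read_state(),(.513,.2055,.165),90)
```

```text
shift [ 0.0003 -0.0008 -0.0009] rot [ 0.0012  0.0008 -0.0004] z [0.5127 0.2047 0.1641] yaw_y -90.03 F [-1.07  0.96 -4.74] T [0.03 0.06 0.01] open 0.0142 t 8.55 q6 1.86
```

jog_arm --pt "1 0 0 0.0005 0 0 0" --pt "1 0 0 0.001 0 0 0" --pt "1 0 0 0.0015 0 0 0" --pt "1 0 0 0.0015 0 0 0"

```text
t: 9.05
tool_pos: [0.5127, 0.2047, 0.1625]
orientation: [3.14, -0.001, -0.001]
force: [0.5, 0.2, -5.4]
opening: 0.0139
```

jog_arm --pt "1 0 0 0.0004 0 0 0" --pt "1 0 0 0.0007 0 0 0" --pt "1 0 0 0.0007 0 0 0"

```text
t: 9.43
tool_pos: [0.5128, 0.2047, 0.1621]
orientation: [3.14, -0.001, -0.001]
force: [-1.0, -1.0, -3.5]
opening: 0.0136
```

jog_arm --pt "1 0 0 0.0003 0 0 0" --pt "1 0 0 0.0003 0 0 0"

```text
t: 9.68
tool_pos: [0.5128, 0.2048, 0.1621]
orientation: [3.141, -0.001, -0.001]
force: [-1.2, -0.1, -0.7]
opening: 0.0138
```

jog_arm --pt "1 0 0 0.0003 0 0 0" --pt "1 0 0 0.0003 0 0 0"

```text
t: 9.93
tool_pos: [0.5129, 0.2048, 0.162]
orientation: [3.141, -0.001, -0.0]
force: [-2.0, 0.2, 1.0]
opening: 0.0138
```

jog_arm --pt "1 0 0 0.0002 0 0 -0.025" --pt "1 0 0 0.0002 0 0 -0.05" --pt "1 0 0 0.0002 0 0 -0.05"

```text
t: 10.3
tool_pos: [0.5129, 0.2052, 0.162]
orientation: [3.14, 0.079, -0.0]
force: [-2.8, 1.9, 1.6]
opening: 0.014
```

jog_arm --pt "1 0 0 0.0003 0 0 -0.025" --pt "1 0 0 0.0003 0 0 -0.05" --pt "1 0 0 0.0003 0 0 -0.05"

```text
t: 10.68
tool_pos: [0.5131, 0.2054, 0.1619]
orientation: [3.138, 0.158, 0.001]
force: [-2.1, 2.8, 2.4]
opening: 0.0139
```

Run:
```python
from h import *
from plant import robot
go(robot.read_state(),(.513,.2055,.165),90)
```

```text
shift [-0.0001 -0.0001 -0.0031] rot [ 0.     -0.0004  0.1009] z [0.5131 0.2054 0.1619] yaw_y -84.22 F [-2.12  2.77  2.36] T [ 0.71  0.77 -0.05] open 0.0139 t 10.675 q6 1.76
```

jog_arm --pt "1 0 0 -0.0001 0 0 -0.02" --pt "1 0 0 -0.0001 0 0 -0.04" --pt "1 0 0 -0.0001 0 0 -0.04"

```text
t: 11.05
tool_pos: [0.513, 0.2048, 0.1614]
orientation: [3.133, 0.222, 0.0]
force: [0.1, 1.0, -4.6]
opening: 0.0136
```

jog_arm --pt "1 0 0 0.0 0 0 -0.02" --pt "1 0 0 0.0 0 0 -0.04" --pt "1 0 0 0.0 0 0 -0.04"

```text
t: 11.42
tool_pos: [0.5129, 0.2046, 0.1611]
orientation: [3.127, 0.285, -0.001]
force: [-0.2, 1.0, -5.3]
opening: 0.0136
```

Run:
```python
from h import *
from plant import robot
go(robot.read_state(),(.513,.2055,.165),90)
```

```text
shift [ 0.0003 -0.0008 -0.0039] rot [0.0014 0.0005 0.1816] z [0.5129 0.2046 0.1611] yaw_y -79.6 F [-0.22  0.98 -5.32] T [ 0.05  0.   -0.04] open 0.0136 t 11.425 q6 1.68
```

jog_arm --pt "1 0 0 0.0007 0 0 0" --pt "1 0 0 0.0014 0 0 0" --pt "1 0 0 0.002 0 0 0" --pt "1 0 0 0.002 0 0 0"

```text
t: 11.92
tool_pos: [0.5128, 0.2046, 0.159]
orientation: [3.127, 0.285, -0.001]
force: [0.3, 0.0, -5.1]
opening: 0.0138
```

Run:
```python
from h import *
from plant import robot
go(robot.read_state(),(.513,.2055,.165),90)
```

```text
shift [ 0.0003 -0.0009 -0.006 ] rot [0.0015 0.0006 0.1816] z [0.5128 0.2046 0.159 ] yaw_y -79.59 F [ 0.35  0.03 -5.08] T [ 0.08  0.03 -0.02] open 0.0138 t 11.925 q6 1.68
```

Free to go down, so I continue slowly.

jog_arm --pt "1 0 0 0.001 0 0 0" --pt "1 0 0 0.002 0 0 0" --pt "1 0 0 0.003 0 0 0" --pt "1 0 0 0.0035 0 0 0" --pt "1 0 0 0.0035 0 0 0"

```text
t: 12.55
tool_pos: [0.5128, 0.2046, 0.1554]
orientation: [3.127, 0.285, -0.001]
force: [-0.6, -0.7, -5.5]
opening: 0.0139
```

jog_arm --pt "1 0 0 0.0006 0 0 0" --pt "1 0 0 0.0012 0 0 0" --pt "1 0 0 0.0018 0 0 0" --pt "1 0 0 0.0022 0 0 0" --pt "1 0 0 0.0022 0 0 0"

```text
t: 13.18
tool_pos: [0.5128, 0.2046, 0.1532]
orientation: [3.127, 0.285, -0.001]
force: [0.1, 0.2, -4.3]
opening: 0.0138
```

Run:
```python
from h import *
from plant import robot
go(robot.read_state(),(.513,.2055,.165),90)
```

```text
shift [ 0.0003 -0.0009 -0.0118] rot [0.0015 0.0007 0.1815] z [0.5128 0.2046 0.1532] yaw_y -79.6 F [ 0.08  0.2  -4.28] T [ 0.02  0.04 -0.03] open 0.0138 t 13.175 q6 1.68
```

jog_arm --pt "1 0 0 0.0005 0 0 0" --pt "1 0 0 0.001 0 0 0" --pt "1 0 0 0.001 0 0 0"

```text
t: 13.55
tool_pos: [0.5129, 0.2046, 0.1522]
orientation: [3.127, 0.285, -0.001]
force: [-0.2, -0.7, -4.5]
opening: 0.0136
```

jog_arm --pt "1 0 0 0.0003 0 0 0" --pt "1 0 0 0.0004 0 0 0" --pt "1 0 0 0.0004 0 0 0"

```text
t: 13.92
tool_pos: [0.5129, 0.2046, 0.1522]
orientation: [3.127, 0.285, -0.001]
force: [-3.3, -1.4, 0.2]
opening: 0.0136
```

Run:
```python
from m import *
from scipy.ndimage import map_coordinates
t=load("pics/top0.npz"); im=t["image"].astype(float); g=im.mean(2)
C=np.array([.5129,.2049]); 
def edge(a0,dirs,along,n,span,sign,ch):
    P=[]
    for k in np.linspace(*along,n):
        rr=np.arange(-span,span,.0005); base=a0+dirs[0]*k
        W=[np.r_[base+dirs[1]*r,.13] for r in rr]; uv=np.array([proj(t,w) for w in W])
        v=map_coordinates(ch,[uv[:,1],uv[:,0]],order=1); d=sign*np.gradient(np.convolve(np.pad(v,3,mode='edge'),np.ones(7)/7,'valid')); i=d.argmax(); P.append(W[i][:2])
    P=np.array(P); 
    l=cv2.fitLine(P.astype(np.float32),cv2.DIST_HUBER,0,.0005,.0005).ravel(); e=(P-l[2:])@np.array([-l[1],l[0]])
    return l,np.degrees(np.arctan2(l[1],l[0])),np.abs(e).mean()
a=np.radians(-9.8); ex=np.array([np.cos(a),np.sin(a)]); ey=np.array([-ex[1],ex[0]])
sat=im.max(2)-im.min(2)
for nm,ch,sg in(("front g",g,-1),("front sat",sat,1),):
  for seg in((-.125,-.03),(.0,.1),(-.125,.1)): print(nm,seg,edge(C-ex*.155,(ey,-ex),seg,40,.012,sg,ch))
print("right",edge(C-ey*.14,(ex,-ey),(-.14,.13),60,.012,-1,g))
# red mark
red=im[...,0]-(im[...,1]+im[...,2])/2
w=np.where(red>25,red,0); w[:,:165]=0; w[:,195:]=0; w[:245]=0; w[275:]=0
ys,xs=np.nonzero(w); W=np.array([ray(t,(x,y),.134)[:2] for x,y in zip(xs,ys)]); ww=w[ys,xs]
c=(W*ww[:,None]).sum(0)/ww.sum(); print("mark c",c,"ang",np.degrees(np.arctan2(*(c-C)[::-1])),"r",np.hypot(*(c-C)))
u=np.linalg.svd((W-c)*np.sqrt(ww)[:,None])[2][0]; print("axis",np.degrees(np.arctan2(u[1],u[0])), "r range",np.hypot(*(W-C).T).min(),np.hypot(*(W-C).T).max())
```

```text
front g (-0.125, -0.03) (array([0.16906807, 0.9856044 , 0.34955546, 0.15842202], dtype=float32), np.float32(80.26636), np.float64(0.00043293430128778807))
front g (0.0, 0.1) (array([0.17915168, 0.98382145, 0.37266892, 0.28870958], dtype=float32), np.float32(79.67964), np.float64(0.0015290189073812357))
front g (-0.125, 0.1) (array([0.1733634 , 0.9848579 , 0.36152756, 0.22655798], dtype=float32), np.float32(80.01656), np.float64(0.001158390566685432))
front sat (-0.125, -0.03) (array([0.17844127, 0.98395056, 0.34729078, 0.15485804], dtype=float32), np.float32(79.721016), np.float64(0.0003589595818483153))
front sat (0.0, 0.1) (array([0.17334074, 0.9848619 , 0.37001806, 0.28188163], dtype=float32), np.float32(80.01788), np.float64(0.0009921167898922466))
front sat (-0.125, 0.1) (array([0.17489496, 0.9845871 , 0.35866237, 0.21885636], dtype=float32), np.float32(79.92745), np.float64(0.0005008161151987794))
right (array([ 0.9841866 , -0.17713484,  0.47229978,  0.06912936], dtype=float32), np.float32(-10.202916), np.float64(0.0003212788543005001))
mark c [0.37684726 0.22861121] ang 170.11380950353043 r 0.1381034707353984
axis 171.05384788439272 r range 0.12116497713141673 0.1505073391112685
```

jog_arm --pt "1 0 0 0 0 0 0.03" --pt "1 0 0 0 0 0 0.07" --pt "1 0 0 0 0 0 0.11" --pt "1 0 0 0 0 0 0.15" --pt "1 0 0 0 0 0 0.18"

```text
t: 14.55
tool_pos: [0.5131, 0.2043, 0.1522]
orientation: [3.14, -0.001, 0.0]
force: [0.3, -1.5, -1.9]
opening: 0.0136
```

Run:
```python
from h import *
from plant import robot
go(robot.read_state(),(.5129,.2046,.1522),80)
```

```text
shift [-0.0002 -0.0003  0.    ] rot [ 0.002  -0.0003  0.1739] z [0.5131 0.2043 0.1522] yaw_y -90.04 F [ 0.29 -1.48 -1.93] T [-0.48 -0.01  0.15] open 0.0136 t 14.55 q6 1.86
```

jog_arm --pt "1 0 0 0 0 0 0.04" --pt "1 0 0 0 0 0 0.08" --pt "1 0 0 0 0 0 0.12" --pt "1 0 0 0 0 0 0.16" --pt "1 0 0 0 0 0 0.174"

```text
t: 15.18
tool_pos: [0.5132, 0.2041, 0.1522]
orientation: [3.127, -0.276, 0.001]
force: [0.2, -2.4, -1.4]
opening: 0.0137
```

jog_arm --pt "1 0 0 0 0 0 0"

```text
t: 15.3
tool_pos: [0.5132, 0.2041, 0.1522]
orientation: [3.127, -0.275, 0.001]
force: [-0.7, -1.8, -1.6]
opening: 0.0136
```

```bash
cat > ang.py <<'E'
import sys
from m import *
from plant import robot
tag=sys.argv[1]; s=robot.read_state(); go(s,(.5129,.2046,.1522),80)
z=.085+.047
c=load(f"pics/top{tag}.npz"); k=cups(c,(.513,.2046),z); print(k)
hsv=cv2.cvtColor(c["image"],cv2.COLOR_RGB2HSV).astype(int); H,S,V=[hsv[...,i] for i in range(3)]
for a,ce in comps((H>=5)&(H<=18)&(S>140)&(V>70),4):
    if 130<ce[0]<250 and ce[1]>200:
        for zz in (z,.123):
            p=ray(c,ce,zz)[:2]
            for C in (k[1][0][:2],): d=p-C; print(zz,a,ce,p.round(4),"ang",np.degrees(np.arctan2(d[1],d[0])).round(2),"r",np.hypot(*d).round(4))
E
python3 shot.py 3 310,10,180,190 120,130,150,150;python3 ang.py 3
```

```text
shift [-0.0003 -0.0004  0.    ] rot [ 0.0022 -0.0006 -0.0009] z [0.5132 0.2041 0.1522] yaw_y -100.05 F [-0.81 -1.31 -1.  ] T [-0.25  0.28  0.02] open 0.014 t 15.4 q6 2.03
(15, (array([0.5136, 0.2039, 0.083 ]), np.float64(0.0006)))
0.132 21 [184.5, 227.1] [0.4581 0.2113] ang 172.41 r 0.056
0.123 21 [184.5, 227.1] [0.4581 0.2142] ang 169.51 r 0.0565
0.132 42 [181.6, 237.5] [0.431 0.219] ang 169.64 r 0.084
0.123 42 [181.6, 237.5] [0.4308 0.2219] ang 167.71 r 0.0847
```

View pics/z3.png

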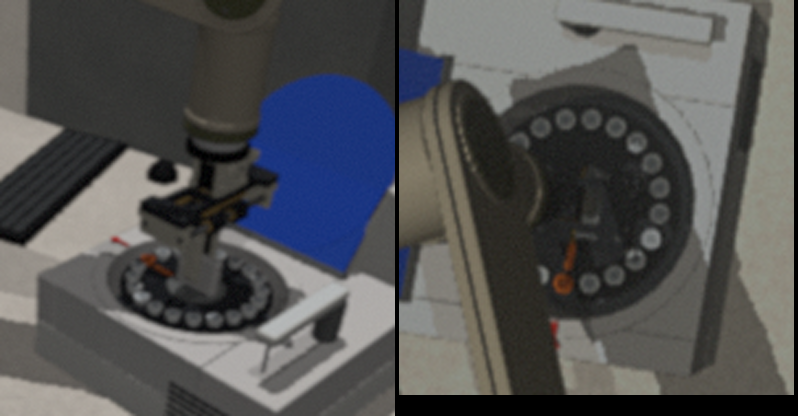

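The crops show the carousel down in the well, with place 1 (top crop (563,283)) in line with the red mark (554,330). I'm letting go now.

jog_arm --pt "0.5 0 0 0 0 0 0" --pt "0.5 0 0 0 0 0 0" --pt "0.5 0 0 0 0 0 0" --pt "0.5 0 0 0 0 0 0" --pt "0.5 0 0 0 0 0 0"

```text
t: 16.02
tool_pos: [0.5132, 0.2041, 0.1523]
orientation: [3.127, -0.275, 0.001]
force: [0.8, 0.3, -0.1]
opening: 0.0463
```

```bash
python3 shot.py 4 310,10,180,190 120,130,150,150;python3 ang.py 4
```

```text
shift [-0.0003 -0.0004 -0.    ] rot [ 0.0022 -0.0005 -0.0009] z [0.5132 0.2041 0.1522] yaw_y -100.05 F [ 0.5  -0.27  0.66] T [0.07 0.03 0.04] open 0.0463 t 16.125 q6 2.03
(15, (array([0.5137, 0.2038, 0.0831]), np.float64(0.0006)))
0.132 22 [184.6, 227.1] [0.4581 0.211 ] ang 172.59 r 0.0561
0.123 22 [184.6, 227.1] [0.4581 0.2139] ang 169.69 r 0.0565
0.132 40 [181.5, 237.5] [0.431  0.2193] ang 169.41 r 0.0841
0.123 40 [181.5, 237.5] [0.4308 0.2222] ang 167.48 r 0.0849
```

jog_arm --pt "0.5 0 0 -0.01 0 0 0" --pt "0.5 0 0 -0.03 0 0 0" --pt "0.5 0 0 -0.065 0 0 0" --pt "0.5 0 0 -0.1 0 0 0" --pt "0.5 0 0 -0.13 0 0 0"

```text
t: 16.75
tool_pos: [0.5136, 0.2046, 0.2858]
orientation: [3.128, -0.275, 0.005]
force: [1.4, -0.3, 0.4]
opening: 0.0468
```

jog_arm --pt "0.5 0 0.03 -0.02 0 0 0" --pt "0.5 0 0.08 -0.03 0 0 0" --pt "0.5 0 0.13 -0.03 0 0 0" --pt "0.5 0 0.18 -0.03 0 0 0" --pt "0.5 0 0.22 -0.03 0 0 0"

```text
t: 17.38
tool_pos: [0.4748, -0.0137, 0.3181]
orientation: [3.128, -0.276, 0.009]
force: [-0.2, -0.3, -0.7]
opening: 0.0463
```

jog_arm --pt "0.5 0 0.03 0 0 0 0" --pt "0.5 0 0.06 0 0 0 0" --pt "0.5 0 0.08 0 0 0 0" --pt "0.5 0 0.08 0 0 0 0"

```text
t: 17.88
tool_pos: [0.4608, -0.0936, 0.3199]
orientation: [3.127, -0.279, 0.012]
force: [-0.7, 0.8, 0.1]
opening: 0.0469
```

```bash
python3 shot.py 5 310,10,180,190 120,130,150,150;python3 ang.py 5
python3 - <<'E'
from m import *
c=load("pics/top5.npz"); 
for z in(.132,.142): print(z,cups(c,(.513,.204),z))
import numpy as np
print([np.abs(load("pics/top5.npz")["image"].astype(int)-load("pics/top0.npz")["image"])[y:y+h,x:x+w].mean().round(1) for x,y,w,h in((295,95,35,35),(345,115,70,40),(440,195,35,40))])
E
```

```text
shift [-0.0023 -0.3015  0.167 ] rot [ 0.0007 -0.0075 -0.0019] z [ 0.461  -0.0923  0.3194] yaw_y -100.11 F [-0.29 -0.12  0.47] T [ 0.08 -0.04  0.02] open 0.0464 t 17.975 q6 1.44
(19, (array([0.5134, 0.2039, 0.0831]), np.float64(0.0001)))
0.132 36 [184.9, 226.3] [0.4601 0.2102] ang 173.21 r 0.0536
0.123 36 [184.9, 226.3] [0.4602 0.2131] ang 170.18 r 0.054
0.132 42 [182.2, 237.1] [0.432  0.2174] ang 170.57 r 0.0825
0.123 42 [182.2, 237.1] [0.4318 0.2203] ang 168.6 r 0.0832
0.132 (19, (array([0.5134, 0.2039, 0.0831]), np.float64(0.0001)))
0.142 (19, (array([0.5129, 0.2007, 0.0824]), np.float64(0.0001)))
[np.float64(5.8), np.float64(5.4), np.float64(15.1)]
```

View pics/z5.png

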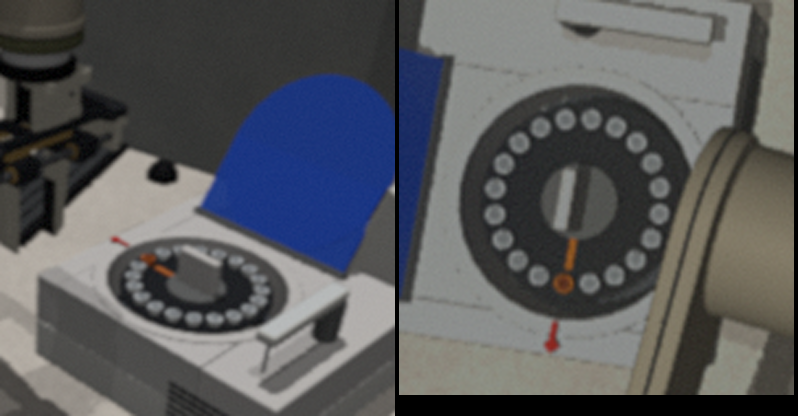

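Run:
```python
from m import *
c=load("pics/top5.npz"); im=c["image"][:,:,::-1]; g=cv2.cvtColor(im,cv2.COLOR_BGR2GRAY).astype(float)
m=cv2.adaptiveThreshold(g.astype(np.uint8),255,cv2.ADAPTIVE_THRESH_MEAN_C,cv2.THRESH_BINARY,13,-10); A=[]
for a,ce in comps(m>0,8):
    p=ray(c,ce,.132); d=p[:2]-[.5134,.2039]
    if a<90 and .078<np.hypot(*d)<.088: A.append(np.degrees(np.arctan2(d[1],d[0])))
A=np.array(A); r=(A-170)%18; r[r>9]-=18; print(len(A),r.round(1),170+r.mean(), 170+np.median(r))
```

```text
20 [-0.2  0.   0.   0.3 -0.   0.1 -0.1  0.3  0.2 -0.1  0.3  0.   0.2 -0.1
  0.2  0.   0.3  0.1  0.9  0. ] 170.1273455132394 170.06254459882533
```

Ring phase puts place 1 at 170.1°, against 170.05° for the mark. The job is done, so I'm handing it in.

```bash
python3 -c "
from plant import robot
print(robot.close_job())"
```

```text
the job is handed in; nothing more can be done
None
```

The carousel is back on the analyser, fully home, with orange place 1 at the red start mark. The job was handed in at about 18 s of the 54 s allowed, with the gripper clear of everything.

**What I did:** I gripped the large carousel by its handle and lowered it onto the post. Contact with the key came with the tool at z = 0.162 m. I turned it anticlockwise under light pressure until the keyway dropped over the key. The contact force reached about 7.5 N at most, just under the 8 N that can drag the key. I then let it down freely to z = 0.1522 m, a drop of 9.8 mm against the 10 mm expected. After that I turned the carousel and spindle back 20.4° and let go.

**Last checks, from the top camera:**
- **Angle:** the 20-cup ring puts place 1 at 170.1°, and the mark with the deck edges gives 170.0–170.1°. The orange cup alone read 170.6° and the stripe 170.2°, so they disagree by up to half a degree.
- **Seating:** the cup ring measures 83.1 mm in radius at the seated height, which is what it should be. Its centre is within about 1 mm of the well's centre.
- **Cameras:** the two cameras differed by up to about 5 mm on the well's position. I relied on the top one, and the fit confirmed it.
- **Bottle, jar and rack:** the arm stayed away from all three. A before-and-after picture comparison showed only small differences at the bottle and rack. It was larger at the jar (15 grey levels against 5–6). The arm's shadow lay beside the jar in the first picture, which probably explains it, but I did not look at that patch.

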